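# Point out score, slip and join

## Task

Show a pottery student the order for joining clay: with the fingertips, point first at the grey grip of the needle tool (score), then at the squat pot of joining slip among the pots at the right (slip), then at the small pinch pot (join). At each one bring the fingertips a couple of centimetres above its middle, pause there for about two seconds, then raise the hand some 20 cm above the table before going on, so that you never dip towards the other tools, the water pot or the clay lump. Touch and move nothing, and finish with the hand raised again.

Things in the scene. Friction and masses are not known exactly. Their poses are not given: they have to be found in the camera images.
- needle_tool: Pin tool, 14x110x13 mm, lying on the table (z = 0) roughly along the line away from the robot, 22 g: dark grey ribbed grip with a thin bright needle. Origin under the middle of its whole length; own y runs along it towards the needle, own z up. The grip reaches from y = -55 to +17 mm.
- needle_grip (a point): Middle of the needle tool's grey grip, on its top, 13 mm above the table (19 mm from the tool's origin, away from the needle).
- slip_pot: Squat whitish translucent straight-sided pot filled with beige joining slip, 67 mm across, 34 mm high, stands on the cloth at the right (a similar pot on the far left corner of the table is not meant); origin at the centre of its underside, z up.
- slip_mouth (a point): Centre of the slip pot's mouth at rim height, 34 mm above the table.
- test_pinch_pot: Small empty off-white round-bottomed pinch pot, 60x64 mm across, 38 mm high, stands on the table; origin at the centre of its underside, z up.
- pinch_mouth (a point): Centre of the pinch pot's mouth at rim height, 38 mm above the table.
- water_pot: Bystander: speckled glazed water pot, 68 mm across and 63 mm high, taller than the other two pots; origin at the centre of its underside.
- water_mouth (a point): Centre of the water pot's mouth at rim height, 63 mm above the table.
- clay_lump: Bystander: rounded offcut of pale clay, 36x52x20 mm; origin at the centre of its underside.
- lump_top (a point): Middle of the clay lump's top, 20 mm above the table.
- loop_tool_b: Bystander: loop tool with a light wooden handle and wire loops at both ends, 18x162x10 mm, lying beside the needle tool; origin under its middle, own y along it.
- loop_mid (a point): Middle of the loop tool, on its top, 10 mm above the table.
- pencil: Bystander: plain red pencil, 7x142x7 mm, lying beside the tools; origin under its middle, own y along it.
- pencil_mid (a point): Middle of the pencil, on its top, 7 mm above the table.
There are look-alikes about, which are no part of the job. Leave any blue look-alike of the slip_pot alone.

How it is judged:
By the outcome, as a careful person would: the job done as asked, in the order asked, and still so for the second after the job is handed in, with the robot touching nothing.
It also fails if it takes over 51 s, if anything falls off the work surface, if the arm or the gripper's body presses on something with over 40 N, if the wrist force passes 120 N, or if a joint passes its speed limit or range.

## Robot

A 6-joint arm with a two-finger parallel gripper is mounted at the origin on a cart in front of the work surface, level with it; the furniture and walls round the work are solid. World frame = base frame: x ahead of the robot, y to its left, z up, the work surface at z = 0. Lengths are in m, angles in rad, forces in N, time in s.
With the tool pointing down it reaches from about 0.275 to 0.85 m from the base axis. Payload 5.2 kg.
Tool frame: the origin (TCP) lies at the very end of the fingers, on their centre line; the grasp point (between the pads) lies 19 mm behind it; x points along the fingers, y is the direction in which the jaws open and shut, and the axes are right-handed (so a half turn about x gives the same grasp; the last joint's range is limited). The gripper opens to 85 mm and grips with 20 to 120 N. Pads are 22 mm wide; open, the fingers measure 114 mm over their backs; the gripper's body (76 mm by 85 mm) begins 54 mm behind the grasp point. The pads swing forward as they close: fully open they stand 13 mm farther back than shut.
Start: joints at [1.089, 0.259, 1.535, -0, 1.348, -0.203], TCP at [0.151, 0.529, 0.231] pointing down, gripper open.
Joint ranges: [-3.14, 3.14], [-0.91, 2.08], [0.19, 2.58], [-1.22, 4.36], [0.22, 2.71], [-3.12, 3.12]. Speed limits (rad/s): [2.57, 2.57, 3.14, 3.14, 3.14, 3.14].

## Interface

Orientations are given as a 3x3 rotation matrix whose columns are the frame's x, y, z axes.
In Python, from bench import manip gives the robot as it stands.
- The arm moves only by the shell command python3 -m handwheel 'ROWS' [FORCE]. ROWS is JSON, a list of rows, each an object with "travel": the shift along the tool's x, y, z in m, a list of three; "dr": the turn, a rotation vector about the tool's x, y, z in rad, a list of three; "grip": the closure, from 0 (fully open) to 1 (shut). A call has 1 to 5 rows; each row is the pose to reach, as a shift and turn from the pose commanded when the call began, along the tool's axes at that moment; what a row does not reach only later rows make up. A row lasts 1/10 s, in which the tool goes at most 50 mm and 8.59 degrees, less where a joint would pass 70% of its speed; a pose out of reach is approached as far as the arm can. A call with a gripper value outside its range is refused whole. The fingers move at their own pace and stop on an object; FORCE is the grip in N (left out, the last holds). Time passes only in rows, so rows that repeat a pose let the fingers close. It gives the time, the measured TCP pose, the force and the opening at its end, in the units of the state.
- manip.state(): the state, without advancing time (a new reading comes with each control period).
- manip.camera(name): name is "side" or "top"; returns the picture (384x512x3 uint8, blue, green, red); there is no depth.
- manip.get_calibration(name): a dict with "fovy" (degrees; the focal length in pixels is half the picture's height over the tangent of half this angle, whatever the lens; pixels are square), "cx", "cy" (the principal point, pixels), "view" (4x4, takes a point from world to camera coordinates). Camera axes: x right, y up, looking along -z (the intrinsics and any distortion apply to the point x, -y, -z); pixel columns grow to the right and rows downward; lengths in m; the calibration is good to about 2 mm. A picture is of the moment at which its call begins. get_calibration takes no time and is no camera call.
- manip.sign_off(): hands the job in, once; it reports no verdict.
The state is a dict: "t": time; "joint_positions": joint angles; "joint_velocities": joint speeds; "joint_efforts": joint torques, N m; "tool_pos": TCP position; "eef_rot": TCP orientation; "ft_force": force on the tool from outside, world axes, zero at the start; "torque": the same for the moment, N m; "gripper_width": finger opening in m.
Only numpy, scipy, OpenCV 4.12 (cv2) and the standard library are available. Lean on these libraries where they do the work, as an engineer would, in place of code of your own. Each camera call takes 0.05 s, during which the arm holds its last target.

## Working session

There is one attempt and no reset: what is moved stays moved. The work goes in short steps, Python scripts to look and compute and a shell command to move; the robot and the scene stay as the last step left them, time stands still between calls to the robot, and variables do not carry over. Pictures are saved under pics/ and viewed, and the job is handed in when it is done.

```bash
mkdir -p pics; ls; python3 - <<'E'
from bench import manip
import cv2
for n in("top","side"):
    im=manip.camera(n); cv2.imwrite(f"pics/{n}0.png",im)
    print(n,manip.get_calibration(n))
s=manip.state();print(s)
E
```

```text
pics
top {'fovy': 50.49351796700893, 'cx': 254.233696727107, 'cy': 189.82528826154515, 'view': array([[-0.01246245, -0.99990252,  0.00629565, -0.12626855],
       [ 0.98259587, -0.01107926,  0.18542549, -0.60474089],
       [-0.18533766,  0.00849694,  0.98263816, -0.81303232],
       [ 0.        ,  0.        ,  0.        ,  1.        ]])}
side {'fovy': 45.30962119530564, 'cx': 249.92605111183502, 'cy': 196.54377622932452, 'view': array([[-0.98730602, -0.15859385,  0.00864907,  0.56366966],
       [ 0.09456293, -0.5431921 ,  0.83426626, -0.16546139],
       [-0.1276114 ,  0.82449399,  0.55129393, -0.80243376],
       [ 0.        ,  0.        ,  0.        ,  1.        ]])}
{'t': 0.1, 'joint_positions': array([ 1.08920661e+00,  2.59243016e-01,  1.53594149e+00, -8.55386527e-06,
        1.34799813e+00, -2.02789353e-01]), 'joint_velocities': array([ 4.42880433e-04,  4.00454043e-04, -3.72238616e-03, -1.67239341e-05,
        2.90354738e-04, -1.20639179e-03]), 'joint_efforts': array([ 1.18146647e-03, -4.46971929e+01, -2.91245306e+01, -5.55798761e-04,
        6.31849252e-03,  5.06437379e-05]), 'tool_pos': array([0.1511198 , 0.52835584, 0.23058531]), 'eef_rot': array([[-7.29067900e-04,  2.75200140e-01,  9.61386681e-01],
       [-1.41300078e-03,  9.61385694e-01, -2.75200929e-01],
       [-9.99998736e-01, -1.55908030e-03, -3.12057435e-04]]), 'ft_force': array([-0.91499772,  0.09312555, -0.15844136]), 'torque': array([-0.04145925,  0.00164192, -0.00177417]), 'gripper_width': 0.08516297768065631}
```

View pics/top0.png

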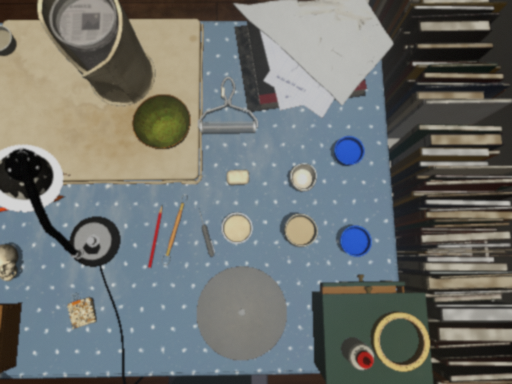

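View pics/side0.png

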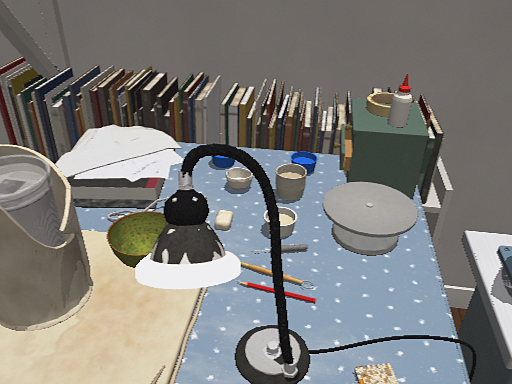

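```bash
cat > h.py <<'E'
import numpy as np, cv2
from bench import manip
def cal(n):
    c=manip.get_calibration(n); f=192/np.tan(np.radians(c['fovy'])/2); return c,f
def ray(n,u,v):
    c,f=cal(n); V=c['view']; d=np.array([(u-c['cx'])/f,-(v-c['cy'])/f,-1.])
    R=V[:3,:3]; o=-R.T@V[:3,3]; return o,R.T@d
def pl(n,u,v,z):
    o,d=ray(n,u,v); return o+d*(z-o[2])/d[2]
def proj(n,p):
    c,f=cal(n); q=c['view'][:3,:3]@np.array(p)+c['view'][:3,3]
    return c['cx']+f*q[0]/-q[2], c['cy']-f*q[1]/-q[2]
E
python3 - <<'E'
from h import *
t=cv2.imread('pics/top0.png');s=cv2.imread('pics/side0.png')
a=cv2.resize(t[140:280,140:380],None,fx=3.3,fy=3.3,interpolation=cv2.INTER_CUBIC)
b=cv2.resize(s[145:315,190:350],None,fx=3.5,fy=3.5,interpolation=cv2.INTER_CUBIC)
cv2.imwrite('pics/ta.png',a);cv2.imwrite('pics/sa.png',b)
print(manip.get_calibration('top').keys())
for n in('top','side'):print(n,ray(n,256,192)[0])
for (u,v,z) in [(237,228,.036),(300,230,.05),(302,178,.036),(209,240,.013),(355,241,.03),(237,177,.02)]:
    p=pl('top',u,v,z); print(u,v,p.round(3),np.round(proj('side',p)))
print(np.round(proj('top',[.151,.529,.231])))
E
```

```text
dict_keys(['fovy', 'cx', 'cy', 'view'])
top [ 0.44195677 -0.12604804  0.9118459 ]
side [0.46976127 0.66111903 0.5755405 ]
237 228 [ 0.524 -0.096  0.036] [281. 213.]
300 230 [ 0.517 -0.229  0.05 ] [290. 174.]
302 178 [ 0.632 -0.239  0.036] [240. 173.]
209 240 [ 0.501 -0.033  0.013] [289. 243.]
355 241 [ 0.494 -0.35   0.03 ] [303. 158.]
237 177 [ 0.64  -0.095  0.02 ] [224. 214.]
[-184.  470.]
```

View pics/ta.png

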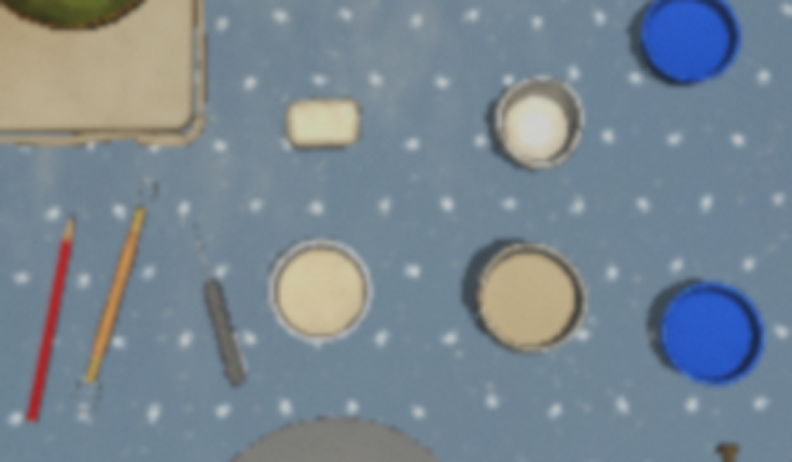

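View pics/sa.png

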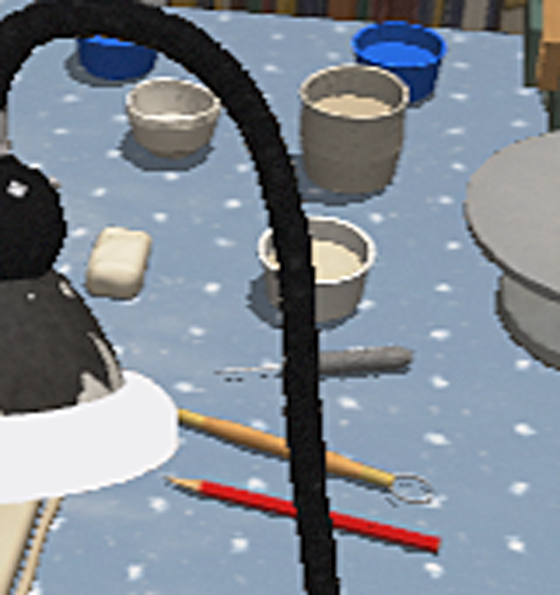

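```bash
python3 - <<'E'
from h import *
t=cv2.imread('pics/top0.png').astype(int);s=cv2.imread('pics/side0.png').astype(int)
# top: not-blue cloth mask around pots
b,g,r=t[...,0],t[...,1],t[...,2]
hsv=cv2.cvtColor(t.astype(np.uint8),cv2.COLOR_BGR2HSV)
m=((r-b)>-12).astype(np.uint8)*255
def el(box,mask,name):
    x0,y0,x1,y1=box
    sub=mask[y0:y1,x0:x1]
    cs,_=cv2.findContours(sub,cv2.RETR_EXTERNAL,cv2.CHAIN_APPROX_NONE)
    c=max(cs,key=cv2.contourArea); c=cv2.convexHull(c)+np.array([x0,y0])
    return c
for n,box,z,d in [('slip',(215,205,260,250),.034,.067),('water',(277,205,325,252),.063,.068),('pinch',(283,158,322,198),.038,.062)]:
    c=el(box,m,n); e=cv2.fitEllipse(c); p=pl('top',*e[0],z)
    f=cal('top')[1]; k=f/(.9118-z)
    print(n,np.round(e[0],1),np.round(e[1],1),'size',np.round(np.array(e[1])/k,3),p.round(4),'side',np.round(proj('side',p),1))
# grip
sub=m.copy()*0
mg=(((r-b)>-25)&(hsv[...,2]<150)).astype(np.uint8)*255
c=el((195,215,220,262),mg,'g'); q=cv2.minAreaRect(c); print('grip',q)
bp=cv2.boxPoints(q)
P=[pl('top',*x,.008) for x in bp]; print(np.round(P,4)); print('centre',pl('top',*q[0],.010), 'side',proj('side',pl('top',*q[0],.010)))
# lamp: rays
def tri(a,b):
    o1,d1=ray('top',*a);o2,d2=ray('side',*b)
    A=np.stack([d1,-d2],1);x=np.linalg.lstsq(A,o2-o1,rcond=None)[0]
    p,qq=o1+x[0]*d1,o2+x[1]*d2; return ((p+qq)/2).round(3),round(np.linalg.norm(p-qq),3)
print('base',pl('top',95,240,.02),pl('side',272,355,.02))
print('head top',tri((35,185),(187,200)))
for a in [(45,215),(40,200),(50,225)]:
    for bb in [(220,149),(250,165),(240,155)]: print(a,bb,tri(a,bb))
print('turntable',tri((241,312),(369,205)))
print('bottle tip',tri((366,357),(406,78)),'ring',tri((402,340),(380,103)))
E
```

```text
slip [236.3 227.5] [30.7 31. ] size [0.066 0.067] [ 0.5252 -0.094   0.034 ] side [279.8 214.6]
water [300.1 229.9] [33.2 34.8] size [0.069 0.073] [ 0.5161 -0.228   0.063 ] side [290.8 169.6]
pinch [302.5 176.5] [27.5 28.6] size [0.059 0.061] [ 0.6353 -0.2401  0.038 ] side [239.  171.9]
grip ((206.5500030517578, 235.3500213623047), (42.71271896362305, 7.367286682128906), 74.74488067626953)
[[ 0.5551 -0.0063  0.008 ]
 [ 0.5593 -0.0221  0.008 ]
 [ 0.4681 -0.0477  0.008 ]
 [ 0.4641 -0.0321  0.008 ]]
centre [ 0.51105387 -0.02739103  0.01      ] side (np.float64(282.96028323529123), np.float64(245.37392696427514))
base [0.5031191  0.21364518 0.02      ] [0.50134811 0.23365761 0.02      ]
head top (array([0.594, 0.226, 0.268]), np.float64(0.037))
(45, 215) (220, 149) (array([0.55 , 0.183, 0.316]), np.float64(0.06))
(45, 215) (250, 165) (array([0.533, 0.185, 0.301]), np.float64(0.022))
(45, 215) (240, 155) (array([0.539, 0.182, 0.311]), np.float64(0.036))
(40, 200) (220, 149) (array([0.561, 0.188, 0.319]), np.float64(0.037))
(40, 200) (250, 165) (array([0.544, 0.191, 0.306]), np.float64(0.001))
(40, 200) (240, 155) (array([0.549, 0.187, 0.315]), np.float64(0.013))
(50, 225) (220, 149) (array([0.544, 0.178, 0.313]), np.float64(0.076))
(50, 225) (250, 165) (array([0.526, 0.18 , 0.298]), np.float64(0.037))
(50, 225) (240, 155) (array([0.532, 0.176, 0.308]), np.float64(0.051))
turntable (array([ 0.354, -0.104,  0.071]), np.float64(0.0))
bottle tip (array([ 0.302, -0.297,  0.261]), np.float64(0.008)) ring (array([ 0.321, -0.386,  0.171]), np.float64(0.015))
```

```bash
cat > g.py <<'E'
import sys
from h import *
T={'way':[.36,.0,.215],'g':[.5007,-.0303,.035],'s':[.525,-.0945,.056],'p':[.635,-.240,.060]}
s=manip.state();R=s['eef_rot'];p=s['tool_pos']
print('t',s['t'],p.round(4),'w',s['gripper_width'],'F',np.linalg.norm(s['ft_force']).round(1),'tilt',R[:,0].round(3),'q',s['joint_positions'].round(2))
for k,v in T.items():
    v=np.array(v); print(k,(R.T@(v-p)).round(3),'up',(R.T@(np.r_[v[:2],.215]-p)).round(3))
E
python3 g.py; python3 - <<'E'
from h import *
P=[pl('top',*x,.0065) for x in [(203.6,225.5),(211.5,256.4)]];print(P,(P[0]+P[1])/2,np.linalg.norm(P[0]-P[1]))
print(pl('side',307.7,247,.0065), 'needle tip top',pl('top',199,207,.006), 'side tip',pl('side',190+218/3.5,145+372/3.5,.006))
print([pl('side',470,235,z).round(2) for z in (0,-.1,.1)])
E
```

```text
t 0.1 [0.1511 0.5284 0.2306] w 0.08516297768065631 F 0.9 tilt [-0.001 -0.001 -1.   ] q [ 1.09  0.26  1.54 -0.    1.35 -0.2 ]
way [ 0.016 -0.45   0.346] up [ 0.016 -0.45   0.346]
g [ 0.196 -0.441  0.49 ] up [ 0.016 -0.441  0.49 ]
s [ 0.175 -0.496  0.531] up [ 0.016 -0.496  0.531]
p [ 0.171 -0.605  0.677] up [ 0.016 -0.605  0.677]
[array([ 0.53324012, -0.02024989,  0.0065    ]), array([ 0.46516224, -0.0382835 ,  0.0065    ])] [ 0.49920118 -0.02926669  0.0065    ] 0.07042591014605265
[ 0.46376735 -0.03483128  0.0065    ] needle tip top [ 0.57498577 -0.00943663  0.006     ] side tip [ 0.5671994  -0.00484773  0.006     ]
[array([ 0.14, -0.14,  0.  ]), array([ 0.08, -0.28, -0.1 ]), array([0.2, 0. , 0.1])]
```

```bash
sed -i 's/.5007,-.0303/.500,-.029/' g.py; python3 -m handwheel '[{"travel":[0,-0.032,0.024],"dr":[0,0,0],"grip":1},{"travel":[0,-0.064,0.049],"dr":[0,0,0],"grip":1},{"travel":[0,-0.096,0.073],"dr":[0,0,0],"grip":1},{"travel":[0.01,-0.128,0.098],"dr":[0,0,0],"grip":1},{"travel":[0.01,-0.16,0.123],"dr":[0,0,0],"grip":1}]' 20; python3 g.py
```

```text
t: 0.6
tool_pos: [0.225, 0.3391, 0.2201]
eef_rot: [[-0.002, 0.274, 0.962], [-0.002, 0.962, -0.274], [-1.0, -0.002, -0.001]]
ft_force: [1.3, -0.8, 0.3]
gripper_width: 0.0125
t 0.6 [0.225  0.3391 0.2201] w 0.012455964938837799 F 1.6 tilt [-0.002 -0.002 -1.   ] q [ 0.71  0.    1.86 -0.    1.28 -0.58]
way [ 0.005 -0.289  0.223] up [ 0.005 -0.289  0.223]
g [ 0.185 -0.278  0.366] up [ 0.005 -0.278  0.365]
s [ 0.164 -0.334  0.408] up [ 0.005 -0.335  0.407]
p [ 0.16  -0.444  0.553] up [ 0.005 -0.444  0.553]
```

```bash
python3 -m handwheel '[{"travel":[0,-0.032,0.025],"dr":[0,0,0],"grip":1},{"travel":[0,-0.064,0.05],"dr":[0,0,0],"grip":1},{"travel":[0,-0.096,0.075],"dr":[0,0,0],"grip":1},{"travel":[0,-0.128,0.1],"dr":[0,0,0],"grip":1},{"travel":[0,-0.16,0.125],"dr":[0,0,0],"grip":1}]'; python3 -m handwheel '[{"travel":[0,-0.032,0.025],"dr":[0,0,0],"grip":1},{"travel":[0,-0.064,0.05],"dr":[0,0,0],"grip":1},{"travel":[0,-0.096,0.075],"dr":[0,0,0],"grip":1},{"travel":[0,-0.128,0.1],"dr":[0,0,0],"grip":1},{"travel":[0,-0.128,0.1],"dr":[0,0,0],"grip":1}]'; python3 g.py
```

```text
t: 1.1
tool_pos: [0.3017, 0.1514, 0.2212]
eef_rot: [[0.0, 0.275, 0.961], [0.0, 0.961, -0.275], [-1.0, 0.0, 0.0]]
ft_force: [0.8, 0.5, -0.4]
gripper_width: -0.0001
t: 1.6
tool_pos: [0.3643, -0.0019, 0.2213]
eef_rot: [[0.001, 0.281, 0.96], [-0.002, 0.96, -0.281], [-1.0, -0.002, 0.001]]
ft_force: [-0.8, 0.1, 0.6]
gripper_width: 0.0002
t 1.6 [ 0.3643 -0.0019  0.2213] w 0.00019711422613052934 F 1.0 tilt [ 0.001 -0.002 -1.   ] q [-0.31 -0.08  1.94 -0.    1.28 -1.6 ]
way [ 0.006  0.001 -0.005] up [ 0.006  0.001 -0.005]
g [0.186 0.012 0.138] up [0.006 0.012 0.138]
s [ 0.166 -0.044  0.18 ] up [ 0.007 -0.044  0.18 ]
p [ 0.162 -0.152  0.326] up [ 0.007 -0.153  0.327]
```

Forward to above the grip, still raised, then look.

```bash
python3 -m handwheel '[{"travel":[0,0.003,0.035],"dr":[0,0,0],"grip":1},{"travel":[0,0.006,0.07],"dr":[0,0,0],"grip":1},{"travel":[0,0.009,0.105],"dr":[0,0,0],"grip":1},{"travel":[0.005,0.012,0.138],"dr":[0,0,0],"grip":1},{"travel":[0.005,0.012,0.138],"dr":[0,0,0],"grip":1}]'; python3 - <<'E'
from h import *
for n in('top','side'): cv2.imwrite(f'pics/{n}1.png',manip.camera(n))
p=manip.state()['tool_pos'];print(proj('top',p),proj('side',p))
E
python3 g.py
```

```text
t: 2.1
tool_pos: [0.5012, -0.0243, 0.2149]
eef_rot: [[-0.0, 0.275, 0.961], [0.0, 0.961, -0.275], [-1.0, 0.0, -0.0]]
ft_force: [-0.4, -0.6, 0.7]
gripper_width: -0.0003
(np.float64(190.99574611474813), np.float64(233.98528641122735)) (np.float64(296.49377996626686), np.float64(152.16871007552385))
t 2.2 [ 0.498  -0.0233  0.2153] w -0.00016777222025176917 F 1.0 tilt [-0.003  0.001 -1.   ] q [-0.27  0.18  1.68  0.    1.29 -1.56]
way [ 0.001 -0.015 -0.139] up [ 0.001 -0.015 -0.139]
g [ 0.18  -0.005  0.004] up [ 0.    -0.005  0.004]
s [ 0.159 -0.061  0.046] up [ 0.    -0.061  0.046]
p [ 0.155 -0.171  0.192] up [-0.    -0.171  0.191]
```

View pics/side1.png

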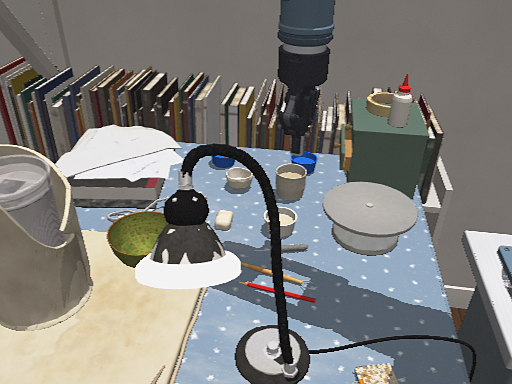

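View pics/top1.png

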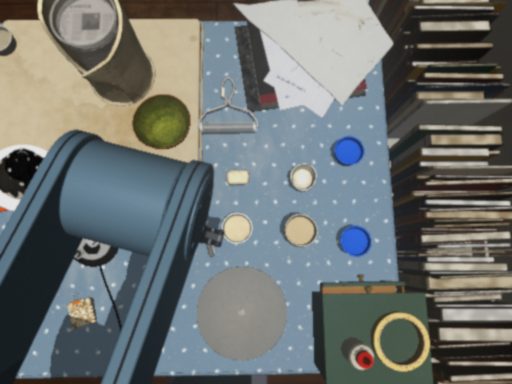

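```bash
python3 -m handwheel '[{"travel":[0.035,-0.004,0.001],"dr":[0,0,0],"grip":1},{"travel":[0.07,-0.004,0.001],"dr":[0,0,0],"grip":1},{"travel":[0.105,-0.004,0.001],"dr":[0,0,0],"grip":1},{"travel":[0.14,-0.004,0.001],"dr":[0,0,0],"grip":1},{"travel":[0.155,-0.004,0.001],"dr":[0,0,0],"grip":1}]'; python3 g.py;python3 - <<'E'
from h import *
im=manip.camera('side');cv2.imwrite('pics/side2.png',cv2.resize(im[120:320,200:400],None,fx=3,fy=3))
for k in [(.5,-.029,.013),manip.state()['tool_pos']]:print((np.array(proj('side',k))-[200,120])*3)
E
```

```text
t: 2.7
tool_pos: [0.4949, -0.0269, 0.0589]
eef_rot: [[-0.005, 0.275, 0.961], [0.002, 0.961, -0.275], [-1.0, 0.0, -0.005]]
ft_force: [-1.0, -0.1, 1.4]
gripper_width: -0.0001
t 2.7 [ 0.4949 -0.0269  0.0589] w -0.00011831205501809638 F 1.7 tilt [-0.005  0.002 -1.   ] q [-0.28  0.36  1.88  0.    0.91 -1.57]
way [-0.155 -0.011 -0.138] up [-0.155 -0.011 -0.138]
g [ 0.024 -0.001  0.006] up [-0.156 -0.001  0.005]
s [ 0.003 -0.057  0.048] up [-0.156 -0.057  0.047]
p [-0.002 -0.166  0.193] up [-0.157 -0.166  0.192]
[266.57224977 372.76617637]
[279.48243103 320.07355489]
```

View pics/side2.png

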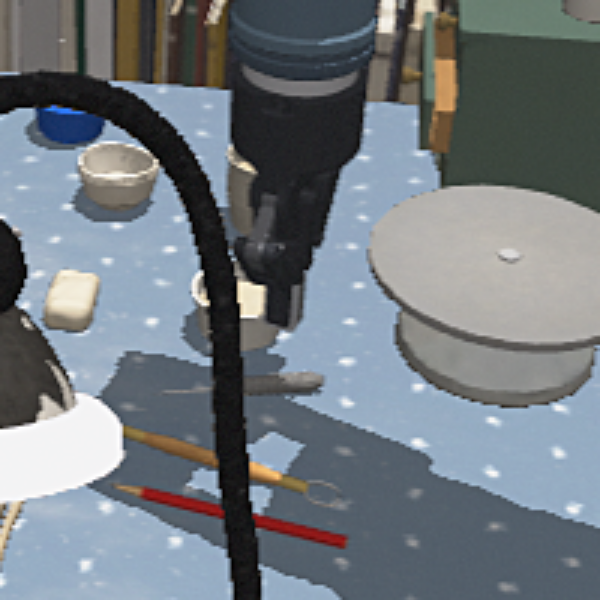

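```bash
python3 -m handwheel '[{"travel":[0.012,-0.001,0.003],"dr":[0,0,0],"grip":1},{"travel":[0.023,-0.001,0.005],"dr":[0,0,0],"grip":1},{"travel":[0.023,-0.001,0.005],"dr":[0,0,0],"grip":1},{"travel":[0.023,-0.001,0.005],"dr":[0,0,0],"grip":1},{"travel":[0.023,-0.001,0.005],"dr":[0,0,0],"grip":1}]'; python3 g.py;python3 - <<'E'
from h import *
im=manip.camera('side');cv2.imwrite('pics/side3.png',cv2.resize(im[120:320,200:400],None,fx=3,fy=3))
im=manip.camera('top');cv2.imwrite('pics/top3.png',im)
for k in [(.5,-.029,.013),manip.state()['tool_pos']]:print((np.array(proj('side',k))-[200,120])*3)
E
python3 g.py
```

```text
t: 3.25
tool_pos: [0.5035, -0.0307, 0.039]
eef_rot: [[0.001, 0.275, 0.961], [-0.0, 0.961, -0.275], [-1.0, 0.0, 0.001]]
ft_force: [1.0, 0.1, -0.6]
gripper_width: 0.0
t 3.25 [ 0.5035 -0.0307  0.039 ] w 3.1917899517258334e-05 F 1.2 tilt [ 0.001 -0.    -1.   ] q [-0.28  0.4   1.88  0.    0.87 -1.57]
way [-0.176 -0.01  -0.146] up [-0.176 -0.01  -0.146]
g [ 0.004  0.001 -0.004] up [-0.176  0.001 -0.004]
s [-0.017 -0.055  0.038] up [-0.176 -0.055  0.038]
p [-0.021 -0.165  0.184] up [-0.176 -0.165  0.184]
[266.57224977 372.76617637]
[263.70360512 338.54134135]
t 3.35 [ 0.5034 -0.0307  0.0389] w -0.0001365904000822795 F 0.4 tilt [ 0.001 -0.    -1.   ] q [-0.28  0.4   1.88 -0.    0.87 -1.57]
way [-0.176 -0.01  -0.146] up [-0.176 -0.01  -0.146]
g [ 0.004  0.001 -0.004] up [-0.176  0.001 -0.004]
s [-0.017 -0.055  0.038] up [-0.176 -0.055  0.039]
p [-0.021 -0.165  0.184] up [-0.176 -0.165  0.184]
```

View pics/side3.png

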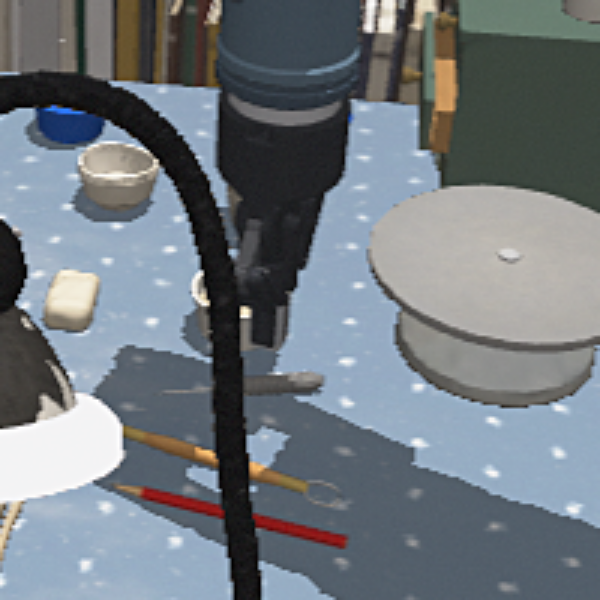

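View pics/top3.png

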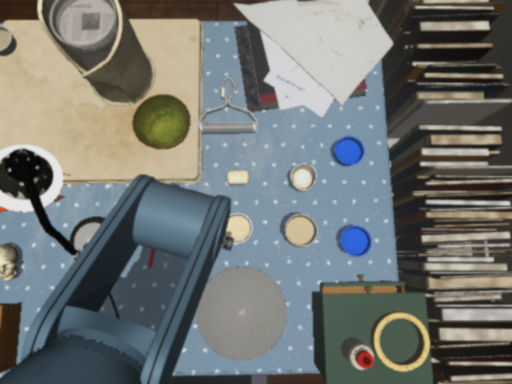

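```bash

python3 -m handwheel '[{"travel":[0.003,0.001,-0.003],"dr":[0,0,0],"grip":1},{"travel":[0.003,0.001,-0.003],"dr":[0,0,0],"grip":1},{"travel":[0.003,0.001,-0.003],"dr":[0,0,0],"grip":1},{"travel":[0.003,0.001,-0.003],"dr":[0,0,0],"grip":1},{"travel":[0.003,0.001,-0.003],"dr":[0,0,0],"grip":1}]'; python3 g.py
python3 -m handwheel '[{"travel":[0,0,0],"dr":[0,0,0],"grip":1},{"travel":[0,0,0],"dr":[0,0,0],"grip":1},{"travel":[0,0,0],"dr":[0,0,0],"grip":1},{"travel":[0,0,0],"dr":[0,0,0],"grip":1},{"travel":[0,0,0],"dr":[0,0,0],"grip":1}]' >/dev/null
python3 -m handwheel '[{"travel":[0,0,0],"dr":[0,0,0],"grip":1},{"travel":[0,0,0],"dr":[0,0,0],"grip":1},{"travel":[0,0,0],"dr":[0,0,0],"grip":1},{"travel":[0,0,0],"dr":[0,0,0],"grip":1},{"travel":[0,0,0],"dr":[0,0,0],"grip":1}]' >/dev/null
python3 -m handwheel '[{"travel":[0,0,0],"dr":[0,0,0],"grip":1},{"travel":[0,0,0],"dr":[0,0,0],"grip":1},{"travel":[0,0,0],"dr":[0,0,0],"grip":1},{"travel":[0,0,0],"dr":[0,0,0],"grip":1},{"travel":[0,0,0],"dr":[0,0,0],"grip":1}]' >/dev/null
python3 -m handwheel '[{"travel":[0,0,0],"dr":[0,0,0],"grip":1},{"travel":[0,0,0],"dr":[0,0,0],"grip":1},{"travel":[0,0,0],"dr":[0,0,0],"grip":1},{"travel":[0,0,0],"dr":[0,0,0],"grip":1},{"travel":[0,0,0],"dr":[0,0,0],"grip":1}]' >/dev/null; python3 g.py
```

```text
t: 3.85
tool_pos: [0.5005, -0.0288, 0.0354]
eef_rot: [[0.0, 0.275, 0.961], [-0.0, 0.961, -0.275], [-1.0, -0.0, 0.0]]
ft_force: [-0.5, 0.3, -0.2]
gripper_width: -0.0
t 3.85 [ 0.5005 -0.0288  0.0354] w -2.9401608975018296e-05 F 0.6 tilt [ 0. -0. -1.] q [-0.28  0.4   1.89 -0.    0.85 -1.57]
way [-0.18  -0.011 -0.143] up [-0.18  -0.011 -0.143]
g [ 0. -0. -0.] up [-0.18 -0.   -0.  ]
s [-0.021 -0.056  0.042] up [-0.18  -0.056  0.042]
p [-0.025 -0.166  0.187] up [-0.18  -0.166  0.187]
t 5.85 [ 0.5004 -0.0288  0.0353] w 8.55526125459529e-05 F 1.2 tilt [-0. -0. -1.] q [-0.28  0.4   1.89 -0.    0.86 -1.57]
way [-0.18  -0.011 -0.143] up [-0.18  -0.011 -0.143]
g [ 0. -0. -0.] up [-0.18 -0.   -0.  ]
s [-0.021 -0.056  0.042] up [-0.18  -0.056  0.042]
p [-0.025 -0.166  0.188] up [-0.18  -0.166  0.188]
```

Raise straight up, then move across at height.

```bash

python3 -m handwheel '[{"travel":[-0.04,0,0],"dr":[0,0,0],"grip":1},{"travel":[-0.08,0,0],"dr":[0,0,0],"grip":1},{"travel":[-0.12,0,0],"dr":[0,0,0],"grip":1},{"travel":[-0.16,0,0],"dr":[0,0,0],"grip":1},{"travel":[-0.18,0,0],"dr":[0,0,0],"grip":1}]'
python3 -m handwheel '[{"travel":[0,0,0],"dr":[0,0,0],"grip":1},{"travel":[0,-0.019,0.014],"dr":[0,0,0],"grip":1},{"travel":[0,-0.038,0.028],"dr":[0,0,0],"grip":1},{"travel":[0,-0.056,0.042],"dr":[0,0,0],"grip":1},{"travel":[0,-0.056,0.042],"dr":[0,0,0],"grip":1}]'; python3 g.py
```

```text
t: 6.35
tool_pos: [0.5017, -0.0291, 0.2192]
eef_rot: [[0.005, 0.275, 0.961], [-0.002, 0.961, -0.275], [-1.0, 0.0, 0.006]]
ft_force: [0.2, 0.1, -0.7]
gripper_width: -0.0001
t: 6.85
tool_pos: [0.5256, -0.0963, 0.2137]
eef_rot: [[-0.002, 0.277, 0.961], [-0.0, 0.961, -0.277], [-1.0, -0.001, -0.001]]
ft_force: [-0.7, 0.3, -0.9]
gripper_width: -0.0001
t 6.85 [ 0.5256 -0.0963  0.2137] w -0.0001429312876807517 F 1.2 tilt [-0.002 -0.    -1.   ] q [-0.39  0.24  1.6  -0.    1.3  -1.68]
way [-0.001  0.047 -0.186] up [-0.001  0.047 -0.186]
g [ 0.179  0.058 -0.043] up [-0.001  0.058 -0.043]
s [ 0.158  0.002 -0.001] up [-0.001  0.002 -0.001]
p [ 0.154 -0.108  0.145] up [-0.001 -0.108  0.145]
```

```bash

python3 -m handwheel '[{"travel":[0.04,0,0],"dr":[0,0,0],"grip":1},{"travel":[0.08,0,0],"dr":[0,0,0],"grip":1},{"travel":[0.115,0,0],"dr":[0,0,0],"grip":1},{"travel":[0.14,0,0],"dr":[0,0,0],"grip":1},{"travel":[0.145,0,0],"dr":[0,0,0],"grip":1}]'
python3 - <<'E'
from h import *
im=manip.camera('side');cv2.imwrite('pics/side4.png',cv2.resize(im[120:320,200:400],None,fx=3,fy=3))
im=manip.camera('top');cv2.imwrite('pics/top4.png',im)
for k in [(.525,-.0945,.034),manip.state()['tool_pos']]:print((np.array(proj('side',k))-[200,120])*3,proj('top',k))
E
python3 g.py
```

```text
t: 7.35
tool_pos: [0.5219, -0.0923, 0.0664]
eef_rot: [[-0.008, 0.275, 0.961], [0.003, 0.961, -0.275], [-1.0, 0.001, -0.008]]
ft_force: [0.4, -0.3, 0.6]
gripper_width: 0.0001
[239.86069185 283.30937247] (np.float64(236.5569609696209), np.float64(227.6436199814613))
[243.22247568 240.85157095] (np.float64(235.3849377746068), np.float64(226.41331545490613))
t 7.45 [ 0.5242 -0.0934  0.0693] w 0.00046305738093855697 F 0.8 tilt [-0.003  0.001 -1.   ] q [-0.39  0.39  1.78  0.    0.97 -1.68]
way [-0.145  0.045 -0.184] up [-0.145  0.045 -0.184]
g [ 0.034  0.055 -0.041] up [-0.146  0.055 -0.041]
s [ 0.013 -0.001  0.001] up [-0.146 -0.001  0.001]
p [ 0.009 -0.111  0.147] up [-0.146 -0.11   0.146]
```

View pics/side4.png

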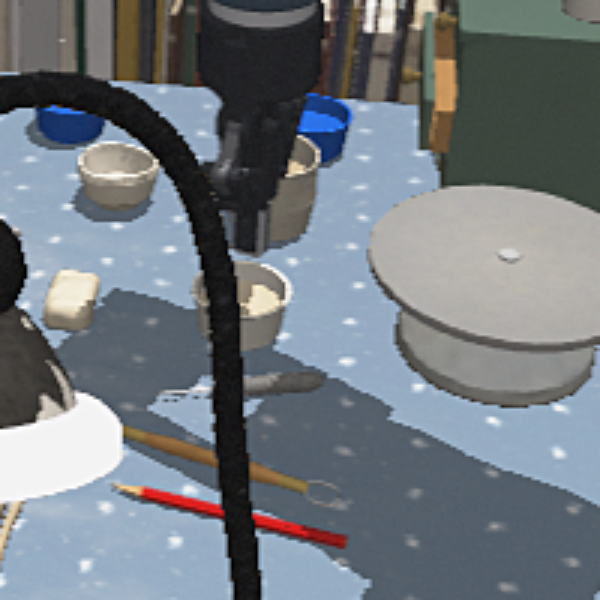

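View pics/top4.png

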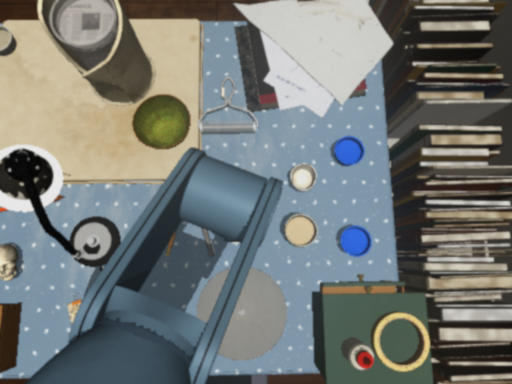

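```bash

python3 -m handwheel '[{"travel":[0.006,-0.001,0.001],"dr":[0,0,0],"grip":1},{"travel":[0.013,-0.001,0.001],"dr":[0,0,0],"grip":1},{"travel":[0.013,-0.001,0.001],"dr":[0,0,0],"grip":1},{"travel":[0.013,-0.001,0.001],"dr":[0,0,0],"grip":1},{"travel":[0.013,-0.001,0.001],"dr":[0,0,0],"grip":1}]'; python3 g.py
python3 -m handwheel '[{"travel":[0,0,0],"dr":[0,0,0],"grip":1},{"travel":[0,0,0],"dr":[0,0,0],"grip":1},{"travel":[0,0,0],"dr":[0,0,0],"grip":1},{"travel":[0,0,0],"dr":[0,0,0],"grip":1},{"travel":[0,0,0],"dr":[0,0,0],"grip":1}]' >/dev/null
python3 -m handwheel '[{"travel":[0,0,0],"dr":[0,0,0],"grip":1},{"travel":[0,0,0],"dr":[0,0,0],"grip":1},{"travel":[0,0,0],"dr":[0,0,0],"grip":1},{"travel":[0,0,0],"dr":[0,0,0],"grip":1},{"travel":[0,0,0],"dr":[0,0,0],"grip":1}]' >/dev/null
python3 -m handwheel '[{"travel":[0,0,0],"dr":[0,0,0],"grip":1},{"travel":[0,0,0],"dr":[0,0,0],"grip":1},{"travel":[0,0,0],"dr":[0,0,0],"grip":1},{"travel":[0,0,0],"dr":[0,0,0],"grip":1},{"travel":[0,0,0],"dr":[0,0,0],"grip":1}]' >/dev/null
python3 -m handwheel '[{"travel":[0,0,0],"dr":[0,0,0],"grip":1},{"travel":[0,0,0],"dr":[0,0,0],"grip":1},{"travel":[0,0,0],"dr":[0,0,0],"grip":1},{"travel":[0,0,0],"dr":[0,0,0],"grip":1},{"travel":[0,0,0],"dr":[0,0,0],"grip":1}]' >/dev/null; python3 g.py
python3 -m handwheel '[{"travel":[-0.04,0,0],"dr":[0,0,0],"grip":1},{"travel":[-0.08,0,0],"dr":[0,0,0],"grip":1},{"travel":[-0.12,0,0],"dr":[0,0,0],"grip":1},{"travel":[-0.15,0,0],"dr":[0,0,0],"grip":1},{"travel":[-0.16,0,0],"dr":[0,0,0],"grip":1}]'; python3 g.py
```

```text
t: 7.95
tool_pos: [0.5263, -0.0956, 0.0578]
eef_rot: [[0.001, 0.275, 0.961], [-0.0, 0.961, -0.275], [-1.0, -0.0, 0.001]]
ft_force: [-0.0, 0.6, 0.1]
gripper_width: -0.0005
t 7.95 [ 0.5263 -0.0956  0.0578] w -0.0005303753126458601 F 0.6 tilt [ 0.001 -0.    -1.   ] q [-0.39  0.41  1.79  0.    0.94 -1.68]
way [-0.157  0.046 -0.186] up [-0.157  0.046 -0.186]
g [ 0.023  0.057 -0.044] up [-0.157  0.057 -0.043]
s [ 0.002  0.001 -0.002] up [-0.157  0.001 -0.001]
p [-0.002 -0.109  0.144] up [-0.157 -0.109  0.144]
t 9.95 [ 0.526  -0.0955  0.0573] w -7.302465511682166e-05 F 0.5 tilt [ 0. -0. -1.] q [-0.39  0.41  1.79  0.    0.94 -1.68]
way [-0.158  0.046 -0.186] up [-0.158  0.046 -0.186]
g [ 0.022  0.057 -0.043] up [-0.158  0.057 -0.043]
s [ 0.001  0.001 -0.001] up [-0.158  0.001 -0.001]
p [-0.003 -0.109  0.145] up [-0.158 -0.109  0.145]
t: 10.45
tool_pos: [0.5277, -0.0961, 0.2211]
eef_rot: [[0.006, 0.275, 0.961], [-0.002, 0.961, -0.275], [-1.0, -0.001, 0.007]]
ft_force: [0.6, -0.2, 0.2]
gripper_width: 0.0002
t 10.45 [ 0.5277 -0.0961  0.2211] w 0.00016134626840579887 F 0.6 tilt [ 0.006 -0.002 -1.   ] q [-0.39  0.24  1.59  0.    1.31 -1.68]
way [ 0.005  0.046 -0.188] up [ 0.005  0.046 -0.188]
g [ 0.186  0.057 -0.046] up [ 0.006  0.057 -0.045]
s [ 0.165  0.001 -0.004] up [ 0.006  0.001 -0.003]
p [ 0.162 -0.109  0.142] up [ 0.007 -0.109  0.143]
```

```bash

python3 -m handwheel '[{"travel":[0,-0.027,0.036],"dr":[0,0,0],"grip":1},{"travel":[0,-0.054,0.072],"dr":[0,0,0],"grip":1},{"travel":[0,-0.081,0.108],"dr":[0,0,0],"grip":1},{"travel":[0,-0.109,0.145],"dr":[0,0,0],"grip":1},{"travel":[0,-0.109,0.145],"dr":[0,0,0],"grip":1}]'
python3 g.py
python3 -m handwheel '[{"travel":[0.04,0,0],"dr":[0,0,0],"grip":1},{"travel":[0.08,0,0],"dr":[0,0,0],"grip":1},{"travel":[0.115,0,0],"dr":[0,0,0],"grip":1},{"travel":[0.14,0,0],"dr":[0,0,0],"grip":1},{"travel":[0.145,0,0],"dr":[0,0,0],"grip":1}]'
python3 - <<'E'
from h import *
im=manip.camera('side');cv2.imwrite('pics/side5.png',cv2.resize(im[120:320,180:380],None,fx=3,fy=3))
im=manip.camera('top');cv2.imwrite('pics/top5.png',im)
for k in [(.635,-.24,.038),manip.state()['tool_pos']]:print((np.array(proj('side',k))-[180,120])*3,proj('top',k))
E
python3 g.py
```

```text
t: 10.95
tool_pos: [0.6369, -0.245, 0.2134]
eef_rot: [[-0.002, 0.279, 0.96], [-0.0, 0.96, -0.279], [-1.0, -0.001, -0.002]]
ft_force: [-0.8, 0.2, 0.1]
gripper_width: -0.0001
t 10.95 [ 0.6369 -0.245   0.2134] w -5.1766476290539166e-05 F 0.9 tilt [-0.002 -0.    -1.   ] q [-0.53  0.51  1.2  -0.    1.43 -1.82]
way [-0.001  0.158 -0.334] up [-0.001  0.158 -0.334]
g [ 0.179  0.169 -0.191] up [-0.001  0.169 -0.192]
s [ 0.158  0.114 -0.149] up [-0.001  0.113 -0.149]
p [ 0.153  0.004 -0.003] up [-0.002  0.004 -0.003]
t: 11.45
tool_pos: [0.6321, -0.238, 0.0671]
eef_rot: [[-0.008, 0.275, 0.961], [0.005, 0.961, -0.275], [-1.0, 0.002, -0.009]]
ft_force: [-0.5, -0.1, -0.1]
gripper_width: -0.0001
[177.40062603 155.89989789] (np.float64(302.4483890161509), np.float64(176.67836596375466))
[177.79735914 118.77185705] (np.float64(304.0374110888152), np.float64(173.57451652709898))
t 11.55 [ 0.6344 -0.2393  0.0709] w -0.00047446646716418076 F 0.7 tilt [-0.003  0.002 -1.   ] q [-0.52  0.62  1.39  0.    1.14 -1.82]
way [-0.143  0.155 -0.33 ] up [-0.143  0.155 -0.33 ]
g [ 0.037  0.165 -0.187] up [-0.143  0.165 -0.188]
s [ 0.015  0.109 -0.145] up [-0.144  0.109 -0.145]
p [ 0.011 -0.001  0.001] up [-0.144 -0.     0.   ]
```

View pics/side5.png

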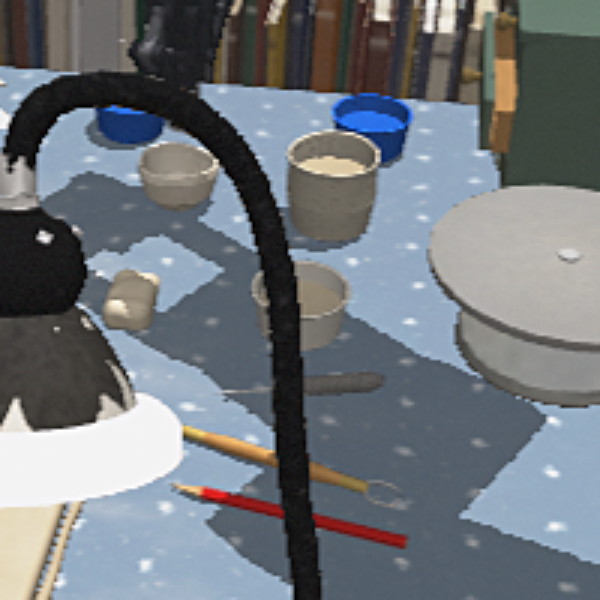

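View pics/top5.png

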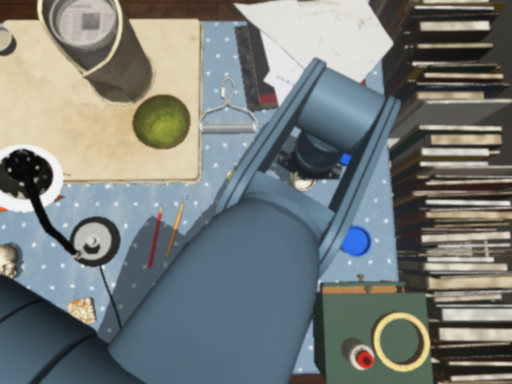

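```bash

python3 -m handwheel '[{"travel":[0.006,0,0],"dr":[0,0,0],"grip":1},{"travel":[0.012,0,0],"dr":[0,0,0],"grip":1},{"travel":[0.012,0,0],"dr":[0,0,0],"grip":1},{"travel":[0.012,0,0],"dr":[0,0,0],"grip":1},{"travel":[0.012,0,0],"dr":[0,0,0],"grip":1}]'; python3 g.py
python3 -m handwheel '[{"travel":[0,0,0],"dr":[0,0,0],"grip":1},{"travel":[0,0,0],"dr":[0,0,0],"grip":1},{"travel":[0,0,0],"dr":[0,0,0],"grip":1},{"travel":[0,0,0],"dr":[0,0,0],"grip":1},{"travel":[0,0,0],"dr":[0,0,0],"grip":1}]' >/dev/null
python3 -m handwheel '[{"travel":[0,0,0],"dr":[0,0,0],"grip":1},{"travel":[0,0,0],"dr":[0,0,0],"grip":1},{"travel":[0,0,0],"dr":[0,0,0],"grip":1},{"travel":[0,0,0],"dr":[0,0,0],"grip":1},{"travel":[0,0,0],"dr":[0,0,0],"grip":1}]' >/dev/null
python3 -m handwheel '[{"travel":[0,0,0],"dr":[0,0,0],"grip":1},{"travel":[0,0,0],"dr":[0,0,0],"grip":1},{"travel":[0,0,0],"dr":[0,0,0],"grip":1},{"travel":[0,0,0],"dr":[0,0,0],"grip":1},{"travel":[0,0,0],"dr":[0,0,0],"grip":1}]' >/dev/null
python3 -m handwheel '[{"travel":[0,0,0],"dr":[0,0,0],"grip":1},{"travel":[0,0,0],"dr":[0,0,0],"grip":1},{"travel":[0,0,0],"dr":[0,0,0],"grip":1},{"travel":[0,0,0],"dr":[0,0,0],"grip":1},{"travel":[0,0,0],"dr":[0,0,0],"grip":1}]' >/dev/null; python3 g.py
python3 -m handwheel '[{"travel":[-0.04,0,0],"dr":[0,0,0],"grip":1},{"travel":[-0.08,0,0],"dr":[0,0,0],"grip":1},{"travel":[-0.12,0,0],"dr":[0,0,0],"grip":1},{"travel":[-0.15,0,0],"dr":[0,0,0],"grip":1},{"travel":[-0.16,0,0],"dr":[0,0,0],"grip":1}]'
python3 -m handwheel '[{"travel":[0,0,0],"dr":[0,0,0],"grip":1},{"travel":[0,0,0],"dr":[0,0,0],"grip":1},{"travel":[0,0,0],"dr":[0,0,0],"grip":1},{"travel":[0,0,0],"dr":[0,0,0],"grip":1},{"travel":[0,0,0],"dr":[0,0,0],"grip":1}]'
python3 - <<'E'
from h import *
im=manip.camera('side');cv2.imwrite('pics/side6.png',im)
s=cv2.imread('pics/side0.png')
cv2.imwrite('pics/cmp.png',np.hstack([cv2.resize(a[150:320,190:350],None,fx=2.4,fy=2.4) for a in(s,im)]))
E
python3 g.py
```

```text
t: 12.05
tool_pos: [0.6357, -0.2403, 0.0609]
eef_rot: [[0.001, 0.275, 0.961], [-0.0, 0.961, -0.275], [-1.0, -0.0, 0.001]]
ft_force: [0.1, -1.3, 0.5]
gripper_width: -0.0
t 12.05 [ 0.6357 -0.2403  0.0609] w -1.0580085260028074e-05 F 1.4 tilt [ 0.001 -0.    -1.   ] q [-0.53  0.63  1.4  -0.    1.12 -1.82]
way [-0.154  0.155 -0.331] up [-0.154  0.155 -0.331]
g [ 0.026  0.166 -0.189] up [-0.154  0.166 -0.188]
s [ 0.005  0.11  -0.147] up [-0.154  0.11  -0.146]
p [ 0.001  0.    -0.001] up [-0.154  0.    -0.001]
t 14.05 [ 0.6354 -0.2402  0.0603] w -0.00011496204981489354 F 0.2 tilt [-0. -0. -1.] q [-0.53  0.63  1.4  -0.    1.12 -1.82]
way [-0.155  0.155 -0.331] up [-0.155  0.155 -0.331]
g [ 0.025  0.166 -0.188] up [-0.155  0.166 -0.188]
s [ 0.004  0.11  -0.146] up [-0.155  0.11  -0.146]
p [ 0.  0. -0.] up [-0.155  0.    -0.   ]
t: 14.55
tool_pos: [0.637, -0.241, 0.225]
eef_rot: [[0.006, 0.275, 0.961], [-0.004, 0.961, -0.275], [-1.0, -0.002, 0.007]]
ft_force: [0.2, -0.2, -1.0]
gripper_width: -0.0
t: 15.05
tool_pos: [0.635, -0.2399, 0.2189]
eef_rot: [[-0.002, 0.275, 0.961], [0.001, 0.961, -0.275], [-1.0, 0.001, -0.002]]
ft_force: [-0.1, -0.7, 0.4]
gripper_width: 0.0002
t 15.1 [ 0.6352 -0.24    0.2193] w 0.0001951603903495943 F 1.0 tilt [-0.001  0.001 -1.   ] q [-0.53  0.5   1.21 -0.    1.44 -1.82]
way [ 0.005  0.155 -0.331] up [ 0.005  0.155 -0.331]
g [ 0.185  0.166 -0.188] up [ 0.005  0.166 -0.188]
s [ 0.164  0.109 -0.146] up [ 0.005  0.11  -0.146]
p [ 0.159 -0.     0.   ] up [ 0.004 -0.    -0.   ]
```

View pics/cmp.png

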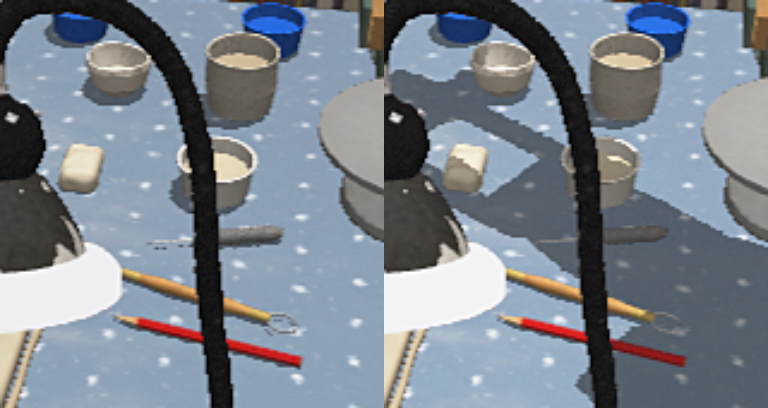

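Before and after crops show every item in the same place; only the arm's shadow is new.

```bash
python3 -c "
from bench import manip
print(manip.sign_off())"
```

```text
the job is handed in; nothing more can be done
None
```

I pointed with closed fingertips at the needle tool's grip, then the squat slip pot, then the pinch pot. At each one I paused about 2 s, roughly 22–23 mm above its middle, and raised the hand to about 0.22 m before going on. The job was handed in at t ≈ 15.1 s with the hand raised.

**Choosing the pots:** Of the three pale pots in the top view, I took the one at pixel (237,228) as the slip pot and the one at (302,178) as the pinch pot. The one at (300,230) was too tall, so it is the water pot. The measured diameters, 66–67 mm and 59–61 mm, fit the sizes given.

**Fingertips during the pauses:**

| Target | Fingertip position (m) | Horizontal offset from target |
|---|---|---|
| Needle grip | (0.500, -0.029, 0.035) | under 1 mm |
| Slip pot | (0.526, -0.0955, 0.057) | about 1.5 mm |
| Pinch pot | (0.635, -0.240, 0.060) | under 1 mm |

**Last checks:**
- Wrist force readings between moves stayed under 2 N.
- The before and after side views show no object moved.

**What disagreed or could not be checked:**
- The two cameras differed by about 4 mm on the needle grip's position.
- I listed the three candidate pots only in my own working, not in a line before the first reach.
- The arm or the lamp hid the fingertips in some pictures, so the exact tip positions rest on the robot's own readings, which wobbled by a few millimetres during moves.

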